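Open the locked die case and lay out the press dies

TASK

Get the press dies out of the locked case for the pen press: turn all three cam fasteners on the panel a full quarter turn clockwise to unlocked, then take the push dowel from its stand and push the spring latch down through the yellow-ringed hole so that the panel springs up, and then swing the panel open past upright and leave it open. Stand every die in the case upright on the blue mat, put the dowel back in its stand, and leave the ink bottle, tape dispenser and pen cup where they are.

Things in the scene. Friction and masses are not known exactly. Their poses are not given: they have to be found in the camera images.
- case: Grey tool case, 280 (x) x 270 (y) x 105 mm high, fixed to the bench. Origin on the bench; it spans x -140..+140, y -145..+125 mm in its axes. Front deck (y -145..-75, top 105 mm up) has the release hole; the hinged aluminium panel covers the rest, outer face 105 mm up when shut. Die bay: x -106..+106 (beyond: foam ledges 38 mm up), y -53..+86 (walls 75 mm up), floor 20 mm up.
- release_hole (a point): Centre of the mouth of the round release hole (17 mm wide, yellow ring) on the top face of the case's front deck; axes as the case. Straight below, 39 mm under that face, lies the flat pad of the spring latch. Pushed down about 7 mm it lets go of the panel; hard stop at 13 mm; takes 4 to 8 N.
- latch (a joint): Spring latch, rad: 0 hooked on the panel, frees it above about 0.2, stop 0.34; springs back. If all fasteners are unlocked, releasing it lets a spring kick the panel up about 0.14 rad, where it stays and cannot hook again.
- panel (a joint): Hinge of the access panel, rad: 0 shut, grows as it opens, 1.57 upright, stop at 1.95. Stiff hinge: stays where it is left (friction 0.35 N m, panel 0.3 kg). Each locked fastener and the latch hold it down mechanically.
- panel_hinge (a point): Middle of the hinge line, which runs along the case's x axis at case y +120, height 102.5 mm. Axes as the panel.
- panel_handle (a point): Middle of the panel's black round handle bar (12 mm thick, 90 mm long along the case's x axis, free underneath). In the panel's axes it is 212 mm from the hinge line (to case -y when shut) and 34 mm above the panel's mid-plane. Shut, it hangs over the front deck, centre 31 mm above it; it swings up and over to case +y.
- cam1 (a joint): Quarter-turn cam fastener 1, rad: 0 locked (white-tipped end of the wing at the red dot, towards the case's -y), 1.571 unlocked (white tip at the green dot, towards the case's -x). Turns clockwise seen from above; stays where it is left.
- cam1_grip (a point): Point on the axis of fastener 1, 25 mm above the panel, at the height to grip its black wing: wing 46 long x 14 wide, top 37 mm above the panel's outer face (its foot disc is 4 mm high). Long side lies along this point's y axis (white tip at -y); turns with the fastener. The three fasteners stand in a row at case x -85, 0, +85 mm, y -20.
- cam2 (a joint): Quarter-turn cam fastener 2, rad: 0 locked (white-tipped end of the wing at the red dot, towards the case's -y), 1.571 unlocked (white tip at the green dot, towards the case's -x). Turns clockwise seen from above; stays where it is left.
- cam2_grip (a point): Point on the axis of fastener 2, 25 mm above the panel, at the height to grip its black wing: wing 46 long x 14 wide, top 37 mm above the panel's outer face (its foot disc is 4 mm high). Long side lies along this point's y axis (white tip at -y); turns with the fastener. The three fasteners stand in a row at case x -85, 0, +85 mm, y -20.
- cam3 (a joint): Quarter-turn cam fastener 3, rad: 0 locked (white-tipped end of the wing at the red dot, towards the case's -y), 1.571 unlocked (white tip at the green dot, towards the case's -x). Turns clockwise seen from above; stays where it is left.
- cam3_grip (a point): Point on the axis of fastener 3, 25 mm above the panel, at the height to grip its black wing: wing 46 long x 14 wide, top 37 mm above the panel's outer face (its foot disc is 4 mm high). Long side lies along this point's y axis (white tip at -y); turns with the fastener. The three fasteners stand in a row at case x -85, 0, +85 mm, y -20.
- dowel_grip (a point): Centre of the square orange handle (18 x 18 mm, 52 mm high, sides along this point's x and y) of the push dowel. The tool stands upright: wooden pin 11 mm thick and 70 mm long below, then a collar 28 mm wide and 8 mm high, then the handle, then a black end cap 18 mm wide; 133 mm in all. This point is 104 mm above the pin's tip.
- dowel_tip (a point): Tip (lower end) of the push dowel's pin; z axis runs up the tool.
- stand_hole0 (a point): Mouth of the round hole (17 mm, right through) in the wooden stand, a fixed block 55 x 55 x 73 mm; this point is at the centre of its top face. The dowel's collar rests on this face, the pin hangs in the hole.
- mat_top (a point): Centre of the top face of the blue felt mat, 220 (x) x 200 (y) x 4 mm, fixed to the bench; x and y along its sides.
- die1_stem (a point): Point on the stem axis of press die 1 (red cap), 38 mm above its underside. Aluminium base 70 (x) x 46 (y) x 16 mm with a square stem 18 x 18 mm in the middle, 36 mm tall (total 52 mm), about 0.2 kg. Starts on the case's floor; 2 to 4 of the four dies are there, the others are absent.
- die2_stem (a point): Point on the stem axis of press die 2 (blue cap), 38 mm above its underside. Aluminium base 70 (x) x 46 (y) x 16 mm with a square stem 18 x 18 mm in the middle, 36 mm tall (total 52 mm), about 0.2 kg. Starts on the case's floor; 2 to 4 of the four dies are there, the others are absent.
- die3_stem (a point): Point on the stem axis of press die 3 (yellow cap), 38 mm above its underside. Aluminium base 70 (x) x 46 (y) x 16 mm with a square stem 18 x 18 mm in the middle, 36 mm tall (total 52 mm), about 0.2 kg. Starts on the case's floor; 2 to 4 of the four dies are there, the others are absent.
- die4_stem (a point): Point on the stem axis of press die 4 (green cap), 38 mm above its underside. Aluminium base 70 (x) x 46 (y) x 16 mm with a square stem 18 x 18 mm in the middle, 36 mm tall (total 52 mm), about 0.2 kg. Starts on the case's floor; 2 to 4 of the four dies are there, the others are absent.
- ink_bottle: Ink bottle, green glass, 52 mm wide, 62 mm high, loose bystander, origin under its centre. Leave it alone.
- tape_dispenser: Grey tape dispenser, 140 x 50 x 84 mm, loose bystander, origin under its centre. Leave it alone.
- pen_cup: Clear cup with pens, 68 mm wide, 145 mm high, loose bystander, origin under its centre. Leave it alone.
Mind the look-alikes: they are no part of the job. There is more than one size of the part that bears dowel_grip; the job needs the larger. What is shaped like the part that bears stand_hole0 but orange is not meant.

How it is judged (in metres and radians):
On the way, in this order (a step that is already met when the one before it is completed fails the run):
1. all three cam fasteners are turned to unlocked (value of joint each of cam1, cam2, cam3 above 1.25 rad and value of joint panel below 0.05 rad), for 0.1 s.
2. the latch is released and the panel has sprung up (value of joint panel above 0.08 rad), for 0.2 s.
3. the panel is swung open past upright (value of joint panel above 1.5 rad), for 0.2 s.
At the end, for the whole second after the job is handed in: Fasteners over 1.25 rad, panel over 1.5 rad; every die present stands upright (0.1 rad), at rest, on the mat itself, stem 5 mm or more inside its edges; dowel back in its stand, collar on its top (tip within 10 mm of the hole axis, height within 7 mm, tilt under 0.15 rad) (value of joint each of cam1, cam2, cam3 above 1.25 rad and value of joint panel above 1.5 rad and horizontal distance between dowel_tip and stand_hole0 below 0.01 m and z of dowel_grip in the frame of stand_hole0 between 0.028 and 0.042 m and angle between dowel_grip's own z axis and vertical below 0.15 rad and x of die1_stem in the frame of mat_top between -0.105 and 0.105 m and y of die1_stem in the frame of mat_top between -0.095 and 0.095 m and z of die1_stem in the frame of mat_top between 0.032 and 0.043 m and angle between each of die1_stem, die2_stem, die3_stem, die4_stem's own z axis and vertical below 0.1 rad and linear speed of each of die1, die2, die3, die4 below 0.03 m/s and x of die2_stem in the frame of mat_top between -0.105 and 0.105 m and y of die2_stem in the frame of mat_top between -0.095 and 0.095 m and z of die2_stem in the frame of mat_top between 0.032 and 0.043 m and x of die3_stem in the frame of mat_top between -0.105 and 0.105 m and y of die3_stem in the frame of mat_top between -0.095 and 0.095 m and z of die3_stem in the frame of mat_top between 0.032 and 0.043 m and x of die4_stem in the frame of mat_top between -0.105 and 0.105 m and y of die4_stem in the frame of mat_top between -0.095 and 0.095 m and z of die4_stem in the frame of mat_top between 0.032 and 0.043 m); the robot touches nothing.
It fails at once if the ink bottle is knocked over or moved more than 30 mm (distance of ink_bottle from where it was at the start of the episode above 0.03 m or angle between ink_bottle's own z axis and vertical above 0.4 rad).
It fails at once if the tape dispenser is knocked over or moved more than 30 mm (distance of tape_dispenser from where it was at the start of the episode above 0.03 m or angle between tape_dispenser's own z axis and vertical above 0.4 rad).
It fails at once if the pen cup is knocked over or moved more than 30 mm (distance of pen_cup from where it was at the start of the episode above 0.03 m or angle between pen_cup's own z axis and vertical above 0.4 rad).
Of die1, die2, die3, die4 only 2 to 4 are there at a start; the rules pass over those that are not, and their reading is None.
At some moment in a run one of die1, die2, die3, die4 may be knocked a few centimetres aside while the robot is not near it.
It also fails if it takes over 210 s, if anything falls off the work surface, if the arm or the gripper's body presses on something with over 40 N, if the wrist force passes 120 N, or if a joint passes its speed limit or range.

ROBOT

A 7-joint arm with a two-finger parallel gripper is mounted at the origin on the work surface. World frame = base frame: x ahead of the robot, y to its left, z up, the work surface at z = 0. Lengths are in mm, angles in rad, forces in N, time in s.
With the tool pointing down it reaches from about 400 to 875 mm from the base axis. Payload 19.3 kg.
Tool frame: the origin (TCP) lies at the very end of the fingers, on their centre line; the grasp point (between the pads) lies 19 mm behind it (grip_point_offset is the z of the grasp point in the tool frame, in mm); z points along the fingers, x is the direction in which the jaws open and shut, and the axes are right-handed (so a half turn about z gives the same grasp; the last joint's range is limited). The gripper opens to 85 mm and grips with 20 to 120 N. Pads are 22 mm wide; open, the fingers measure 114 mm over their backs; the gripper's body (76 mm by 85 mm) begins 54 mm behind the grasp point. The pads swing forward as they close: fully open they stand 13 mm farther back than shut.
Start: joints at [1.2, 0.521, -0.036, 1.599, 0.021, 1.021, -0.113], TCP at [185.15, -596.937, 231.291] pointing down, gripper open.
Joint ranges: [-2.91, 2.91], [-0.3, 2.13], [-1.5, 1.42], [0.17, 2.43], [-1.26, 4.41], [0.16, 1.93], [-2.52, 2.52]. Speed limits (rad/s): [1.89, 1.89, 2.39, 2.39, 3.01, 3.01, 3.01].

INTERFACE

Orientations are given as a 3x3 rotation matrix whose columns are the frame's x, y, z axes.
In Python, from workcell import movep, movel, goto_joints, open_gripper, clamp, wait, inverse_kinematics, read_state, camera, PlanningError, finish_job, grip_point_offset gives the robot as it stands. Calls block until the motion is done:
- movep(position, orientation): joint-space move of the TCP to a pose.
- movel(position, frame=None, max_speed=150, guard=None): straight line of the TCP; frame=None keeps the orientation; max_speed is the mean speed in mm/s. With guard (N) it stops when the force on the tool has changed by that much, and returns True; else False.
- goto_joints(angles): joint-space move.
- open_gripper() and clamp(): open the fingers fully, or close them until they stop; the grip force is fixed at half the most.
- wait(seconds).
- inverse_kinematics(position, orientation): joint angles nearest the present ones, or None.
- read_state(): the state.
- camera(name): name is "side" or "top" or "wrist"; returns a dict with "image" (420x560x3 uint8, blue, green, red), "range_z" (420x560 float32, mm along the optical axis (not along the pixel's ray), 0 where there is no reading), "fx", "fy", "cx", "cy" (pixels), "cam_to_world" (4x4, takes a point from camera to world coordinates). Camera axes: x right, y up, looking along -z (the intrinsics and any distortion apply to the point x, -y, -z); pixel columns grow to the right and rows downward; lengths in mm; the calibration is good to about 2 mm. A picture is of the moment at which its call begins.
A pose or a line that the arm cannot do raises PlanningError and nothing moves.
- finish_job(): hands the job in, once; it reports no verdict.
The state is a dict: "time": time; "qpos": joint angles; "qvel": joint speeds; "joint_efforts": joint torques, N m; "eef_pos": TCP position; "tool_rot": TCP orientation; "ft_force": force on the tool from outside, world axes, zero at the start; "torque": the same for the moment, N m; "finger_gap": finger opening in mm.
Only numpy, scipy, OpenCV 4.12 (cv2) and the standard library are available. Lean on these libraries where they do the work, as an engineer would, in place of code of your own. Each camera call takes 0.05 s, during which the arm holds its last target.

## Working session

There is one attempt and no reset: what is moved stays moved. The work goes in short steps, each a Python script; the robot and the scene stay as the last script left them, time stands still between calls to the robot, and variables do not carry over. Pictures are saved under pics/ and viewed, and the job is handed in when it is done.

```bash
ls; mkdir -p pics
python3 - <<'E'
from workcell import *
import cv2
s=read_state();print(s['time'],s['eef_pos'],s['ft_force'],s['finger_gap'],grip_point_offset)
for n in("top","side","wrist"):
    c=camera(n);cv2.imwrite(f"pics/a_{n}.png",c['image']);print(n,c['fx'],c['fy'],c['cx'],c['cy'],c['cam_to_world'].round(3).tolist() if hasattr(c['cam_to_world'],'round') else c['cam_to_world'],[k for k in c])
E
```

```text
pics
0.0 [ 185.04180924 -596.63515771  230.74037322] [ 0.54256066 -0.28424503 -0.33979106] 85.11696041925018 -18.700000000000003
top 421.7224782733356 421.7224782733356 276.3179465848153 208.45498141003267 [[-0.016, 0.996, -0.09, 464.631], [-1.0, -0.017, -0.007, -0.818], [-0.009, 0.09, 0.996, 1280.798], [0.0, 0.0, 0.0, 1.0]] ['image', 'range_z', 'fx', 'fy', 'cx', 'cy', 'cam_to_world']
side 457.28304862782005 457.28304862782005 276.53138194351476 218.59945778104208 [[-0.998, 0.02, -0.055, 497.136], [-0.058, -0.52, 0.853, 865.664], [-0.011, 0.854, 0.52, 644.691], [0.0, 0.0, 0.0, 1.0]] ['image', 'range_z', 'fx', 'fy', 'cx', 'cy', 'cam_to_world']
wrist 348.65304641540916 348.65304641540916 282.4701826263997 207.73613538076697 [[0.297, 0.913, 0.28, 255.122], [-0.955, 0.284, 0.086, -574.483], [-0.001, -0.293, 0.956, 372.941], [0.0, 0.0, 0.0, 1.0]] ['image', 'range_z', 'fx', 'fy', 'cx', 'cy', 'cam_to_world']
```

View pics/a_top.png

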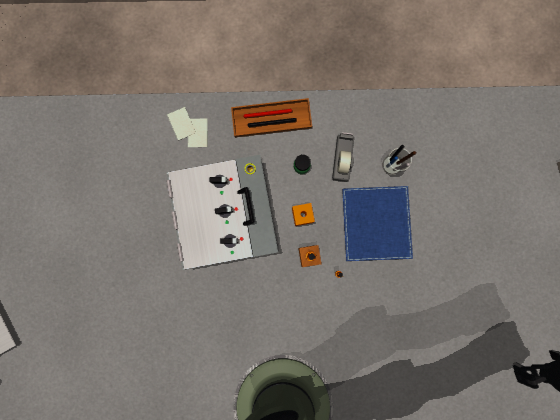

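View pics/a_side.png

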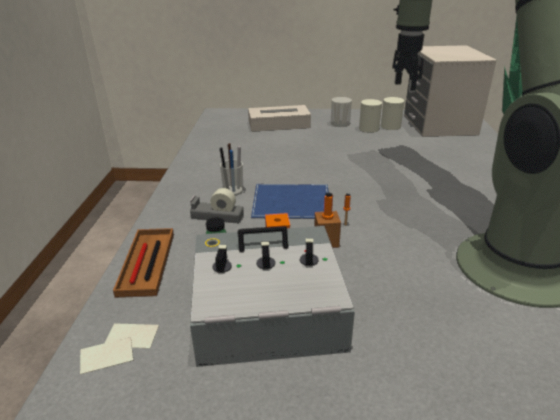

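View pics/a_wrist.png

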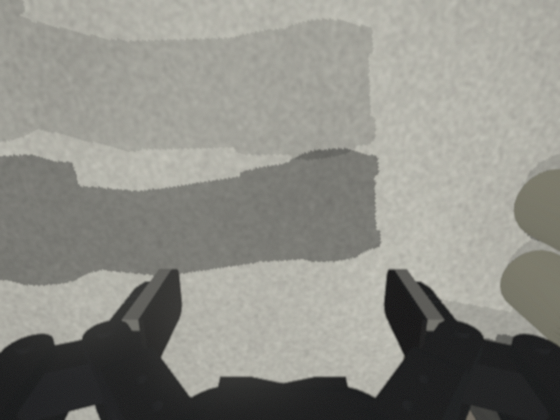

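```bash
cat > h.py <<'E'
from workcell import *
import numpy as np, cv2, pickle
def P(c,u,v,z=None):
    """pixel->world; z None: use depth, else intersect plane height z"""
    M=np.array(c['cam_to_world']);d=np.array([(u-c['cx'])/c['fx'],-(v-c['cy'])/c['fy'],-1.])
    if z is None:
        r=c['range_z'][int(round(v)),int(round(u))]; return (M[:3,:3]@(d*r)+M[:3,3]).round(1)
    w=M[:3,:3]@d; t=(z-M[2,3])/w[2]; return (M[:3,3]+t*w).round(1)
def proj(c,p):
    M=np.array(c['cam_to_world']);q=M[:3,:3].T@(np.array(p,float)-M[:3,3])
    return np.array([c['cx']+c['fx']*q[0]/-q[2], c['cy']-c['fy']*q[1]/-q[2]]).round(1)
def snap(n,name):
    c=camera(n);cv2.imwrite(f"pics/{name}.png",c['image']);pickle.dump(c,open(f"pics/{name}.pkl","wb"));return c
def load(name): return pickle.load(open(f"pics/{name}.pkl","rb"))
def crop(name,x0,y0,x1,y1,out):
    im=cv2.imread(f"pics/{name}.png")[y0:y1,x0:x1];k=min(800/(x1-x0),600/(y1-y0))
    cv2.imwrite(f"pics/{out}.png",cv2.resize(im,None,fx=k,fy=k,interpolation=cv2.INTER_CUBIC));print('scale',k)
def R(a,flip=False):
    """tool down, jaw axis x at world yaw a"""
    x=np.array([np.cos(a),np.sin(a),0]);z=np.array([0,0,-1.]);return np.stack([x,np.cross(z,x),z],1)
def st():
    s=read_state();print('t',round(s['time'],1),'p',np.round(s['eef_pos'],1),'f',np.round(s['ft_force'],1),'gap',round(s['finger_gap'],1),'q',np.round(s['qpos'],2));return s
E
python3 - <<'E'
from h import *
c=snap("top","b_top")
for n,u,v in [('cam1',232,241),('cam2',227,211),('cam3',221,181),('hole',250,168),('corner fl',262,157),('corner',279,254),('hinge',184,268),('hinge2',168,172),('stand',318,249),('bigdowel',311,256),('small',339,273),('mat',377,223),('mat1',343,188),('mat2',408,186),('mat3',412,260),('mat4',346,261),('ink',302,163),('tape',344,157),('cup',397,160),('ostand',304,214)]:
    print(n,P(c,u,v))
crop("b_top",160,140,300,280,"b_c1");crop("b_top",280,130,430,290,"b_c2")
E
```

```text
cam1 [481.5 127.4 151.6]
cam2 [562.9 141.4 143.5]
cam3 [645.3 157.2 143.8]
hole [694.4  83.1  66. ]
corner fl [739.4  50.1   5.9]
corner [442.3   2.9   1.3]
hinge [409.8 266.3 105. ]
hinge2 [679.6 312.3 105.9]
stand [ 455.9 -108.8   70.9]
bigdowel [438.  -83.5 138.3]
small [ 388.4 -164.1   89.9]
mat [ 530.7 -294.3    7.2]
mat1 [ 639.4 -195.7    3.7]
mat2 [ 642.9 -395.5   -2.5]
mat3 [ 418.1 -395.4    4.4]
mat4 [ 418.3 -197.7    4.9]
ink [707.5 -69.2  60.8]
tape [ 717.9 -188.7   85.8]
cup [ 722.  -362.1    8.7]
ostand [562.1 -75.2   0.7]
scale 4.285714285714286
scale 3.75
```

View pics/b_c1.png

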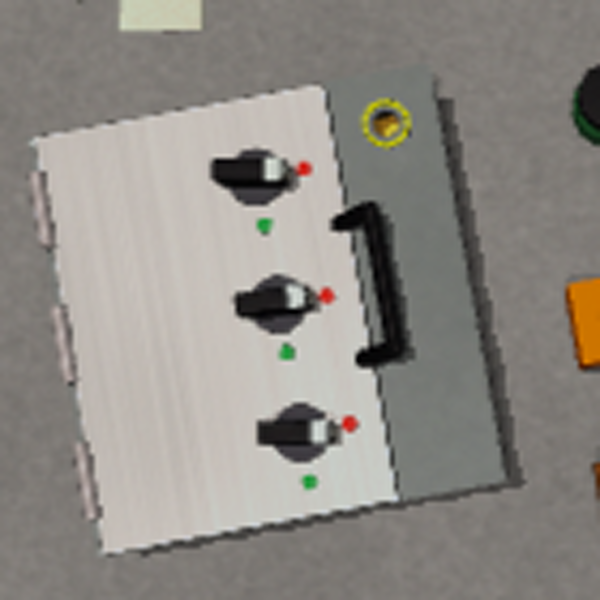

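View pics/b_c2.png

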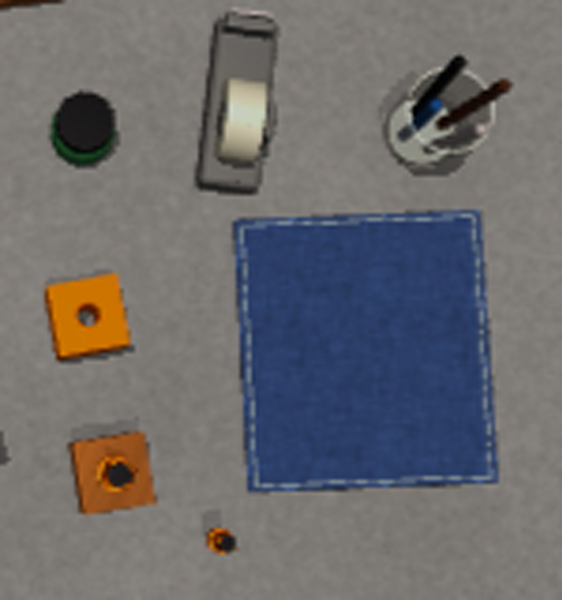

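Run:
```python
from h import *
a=0.169
s=read_state()
for k in range(2):
  for p in ([565,145,330],[565,145,130]):
    for da in (0,-np.pi/2,-np.pi):
      q=inverse_kinematics(p,R(a+k*np.pi+da)); print(k,p,round(da,2),None if q is None else np.round(q,2))
```

```text
0 [565, 145, 330] 0 [ 0.24  0.48 -0.86  1.55  0.37  1.28 -0.51]
0 [565, 145, 330] -1.57 [ 0.2   0.46 -0.81  1.56  0.34  1.27 -2.05]
0 [565, 145, 330] -3.14 [ 0.43  0.64 -1.27  1.55  0.62  1.41  2.43]
0 [565, 145, 130] 0 [ 0.14  0.68 -0.73  1.77  0.56  0.91 -0.66]
0 [565, 145, 130] -1.57 [-0.04  0.61 -0.44  1.78  0.34  0.82 -2.05]
0 [565, 145, 130] -3.14 [-0.99  0.88  1.05  1.83 -0.91  1.   -2.52]
1 [565, 145, 330] 0 [ 0.43  0.64 -1.27  1.55  0.62  1.41  2.43]
1 [565, 145, 330] -1.57 [ 0.33  0.54 -1.04  1.55  0.47  1.33  0.98]
1 [565, 145, 330] -3.14 [ 0.24  0.48 -0.86  1.55  0.37  1.28 -0.51]
1 [565, 145, 130] 0 [-0.99  0.88  1.05  1.83 -0.91  1.   -2.52]
1 [565, 145, 130] -1.57 [ 0.22  0.72 -0.85  1.77  0.65  0.96  0.84]
1 [565, 145, 130] -3.14 [ 0.14  0.68 -0.73  1.77  0.56  0.91 -0.66]
```

Run:
```python
from h import *
a=0.169
p,o=read_state()['eef_pos'],read_state()['tool_rot']
movel([p[0],p[1],360],max_speed=250)
movep([575,115,330],R(a)); st()
snap("wrist","c_w")
```

```text
t 3.7 p [575.2 114.1 329.9] f [ 0.2 -0.  -0.2] gap 85.3 q [ 0.31  0.49 -0.9   1.55  0.4   1.29 -0.47]
```

View pics/c_w.png

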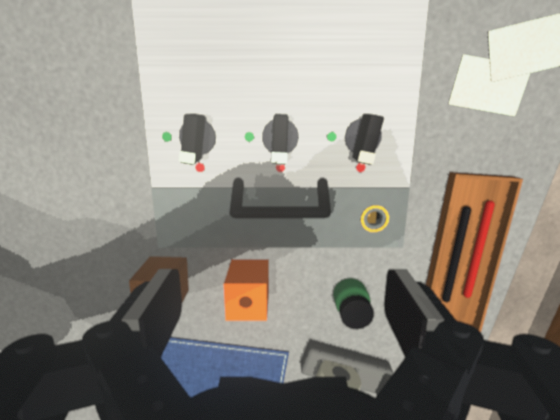

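Run:
```python
from h import *
c=load("c_w");crop("c_w",120,90,440,260,"c_c")
for n,u,v,z in [('c1',197,137,108),('c2',280,137,108),('c3',365,137,108),('hole',375,219,105)]:print(n,P(c,u,v,z),P(c,u,v))
```

```text
scale 2.5
c1 [480.8 138.1 108. ] [487.8 142.5 139.7]
c2 [564.9 152.4 108. ] [564.6 155.9 144.1]
c3 [651.1 167.  108. ] [642.4 169.  143.4]
hole [684.   81.1 105. ] [697.6  69.3  64.4]
```

View pics/c_c.png

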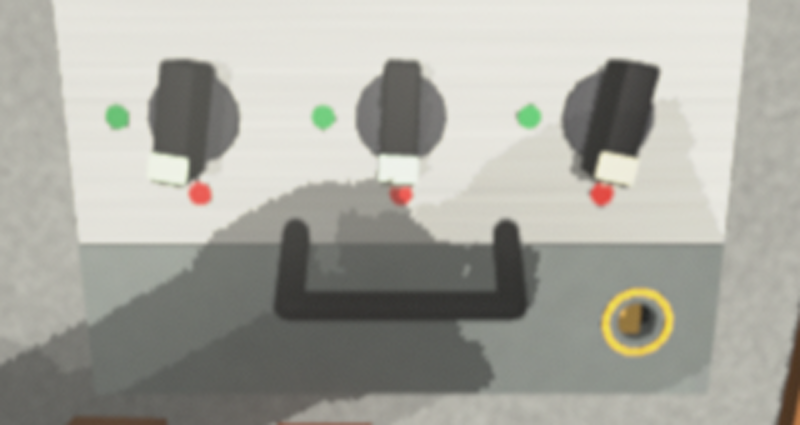

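```bash
python3 - <<'E'
from h import *
c=load("b_top")
f=lambda x,y:(160+x/4.2857,140+y/4.2857)
for x,y,z in [(303,434,108),(282,304,108),(257,179,108),(386,123,105)]:print(P(c,*f(x,y),z))
E
cat >> h.py <<'E'
A=0.1692
O=np.array([561.9,172.1])
def C(x,y,z=None):
    p=O+np.array([np.cos(A)*x-np.sin(A)*y,np.sin(A)*x+np.cos(A)*y]);return p if z is None else np.array([*p,z])
E
python3 - <<'E'
from h import *
x=C(-85,-20)
movep([*x,200],R(A));st()
movel([*x,114],guard=15,max_speed=100);st()
clamp();st()
for i in range(1,7): movel([*x,114],frame=R(A-i*np.pi/12),max_speed=150)
st()
snap("top","d_top")
E
```

```text
[481.5 136.  108. ]
[566.2 149.2 108. ]
[648.8 165.1 108. ]
[685.1  80.3 105. ]
t 4.5 p [482.5 138.1 200.7] f [ 1.4  0.1 -0.5] gap 85.5 q [ 0.27  0.49 -0.88  1.92  0.47  0.95 -0.67]
t 5.5 p [481.8 138.2 114.5] f [ 0.4 -0.9 -0.4] gap 85.5 q [ 0.18  0.61 -0.79  1.99  0.61  0.79 -0.79]
t 6.1 p [482.1 138.5 114.3] f [4.5 2.8 3. ] gap 12.8 q [ 0.18  0.61 -0.79  1.99  0.61  0.79 -0.79]
t 8.6 p [481.8 138.7 114.2] f [3.9 4.2 3.2] gap 13.2 q [-0.1   0.52 -0.39  2.01  0.31  0.67 -2.09]
```

Run:
```python
from h import *
x=C(-85,-20)
open_gripper(); movel([*x,200],max_speed=200)
for cx in (0,85):
    x=C(cx,-20); y=C(cx+2.5,-20)
    movep([*y,205],R(A)); 
    print(movel([*y,114],guard=15,max_speed=110));st()
    clamp();movel([*x,114])
    for i in range(1,7): movel([*x,114],frame=R(A-i*np.pi/12),max_speed=150)
    st(); open_gripper(); movel([*x,205],max_speed=200)
movep(C(0,-65,330),R(A)); st()
snap("wrist","e_w")
```

```text
False
t 12.2 p [568.1 153.  114.6] f [ 0.4 -0.1  1.3] gap 85.7 q [ 0.12  0.7  -0.71  1.77  0.58  0.88 -0.68]
t 15.6 p [565.1 152.6 113.9] f [2.9 0.8 2.7] gap 12.9 q [-0.14  0.62 -0.32  1.79  0.27  0.77 -1.99]
False
t 19.1 p [651.9 167.3 114.7] f [ 0.3 -0.  -0.7] gap 85.5 q [ 0.06  0.8  -0.66  1.53  0.55  1.   -0.58]
t 22.5 p [648.9 166.9 113.9] f [-0.3 -2.6  4.4] gap 12.9 q [-0.16  0.73 -0.28  1.55  0.24  0.89 -1.92]
t 25.2 p [572.8 108.  329.4] f [-0.1  0.1 -0.1] gap 85.6 q [ 0.21  0.44 -0.72  1.56  0.3   1.25 -0.38]
```

View pics/e_w.png

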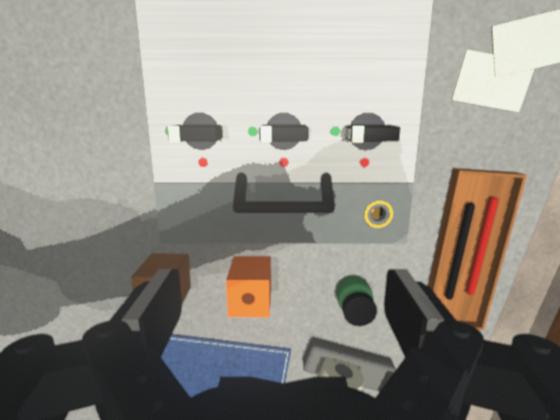

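Run:
```python
from h import *
c=load("b_top")
p=P(c,310.1,255.9,73);print(p)
f=lambda x,y:(280+x/3.75,130+y/3.75)
k=[P(c,*f(*q),73) for q in((70,440),(147,430),(157,500),(80,515))];print(k)
print('mat',[P(c,*f(*q),4) for q in((234,219),(480,211),(497,481),(249,492))])
# camera on tool -y side: want camera looking at p
movep([480,-75,330],R(A));st()
snap("wrist","f_w")
```

```text
[436.8 -85.7  73. ]
[array([461.6, -53.7,  73. ]), array([ 468.2, -112.4,   73. ]), array([ 415.3, -118.6,   73. ]), array([404.9, -60.1,  73. ])]
mat [array([ 638.1, -193.7,    4. ]), array([ 641.2, -393.5,    4. ]), array([ 423.2, -397.4,    4. ]), array([ 417.6, -199. ,    4. ])]
t 26.1 p [480.4 -74.5 330.1] f [0.5 0.1 1.3] gap 85.1 q [ 0.63  0.26 -0.73  1.79  0.19  1.16  0.02]
```

View pics/f_w.png

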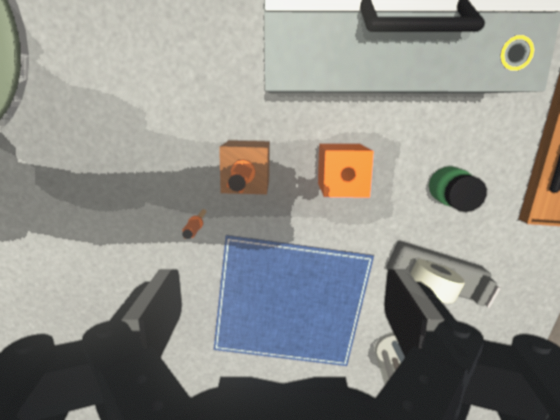

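Run:
```python
from h import *
crop("f_w",170,125,390,245,"f_c")
```

```text
scale 3.6363636363636362
```

View pics/f_c.png

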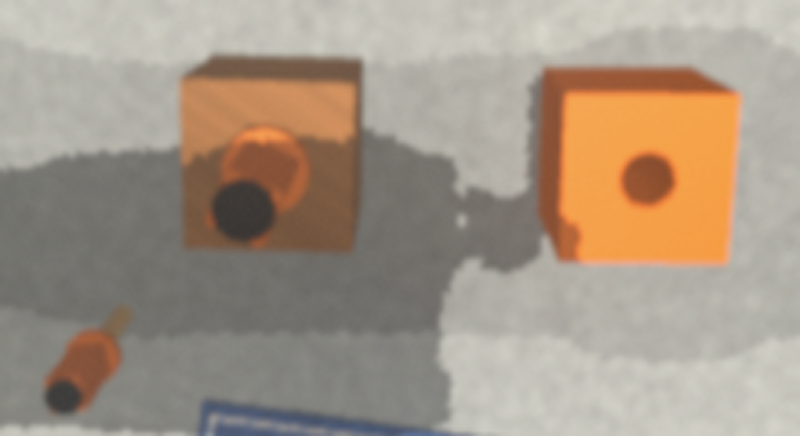

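Run:
```python
from h import *
c=load("f_w")
f=lambda x,y:(170+x/3.63636,125+y/3.63636)
print('stand',P(c,*f(270.5,162.5),73),'collar',P(c,*f(265,168),79),'cap',P(c,*f(244,211),136))
print([P(c,*f(*q),73) for q in((182,76),(360,76),(355,250),(185,248))])
movep([440,-160,270],R(A));st()
c=snap("wrist","g_w");p=proj(c,[437,-85,100]);print(p)
crop("g_w",max(0,int(p[0])-100),max(0,int(p[1])-75),int(p[0])+100,int(p[1])+75,"g_c")
```

```text
stand [436.  -83.3  73. ] collar [435.  -84.1  79. ] cap [435.5 -84.7 136. ]
[array([405. , -60.9,  73. ]), array([459.8, -51.5,  73. ]), array([ 467.1, -107.3,   73. ]), array([ 412.5, -115.9,   73. ])]
t 26.7 p [ 440.3 -159.5  269.7] f [ 0.4  1.  -0.4] gap 85.4 q [ 0.78  0.28 -0.67  1.92  0.21  1.01  0.18]
[294.9 102.3]
scale 4.0
```

View pics/g_c.png

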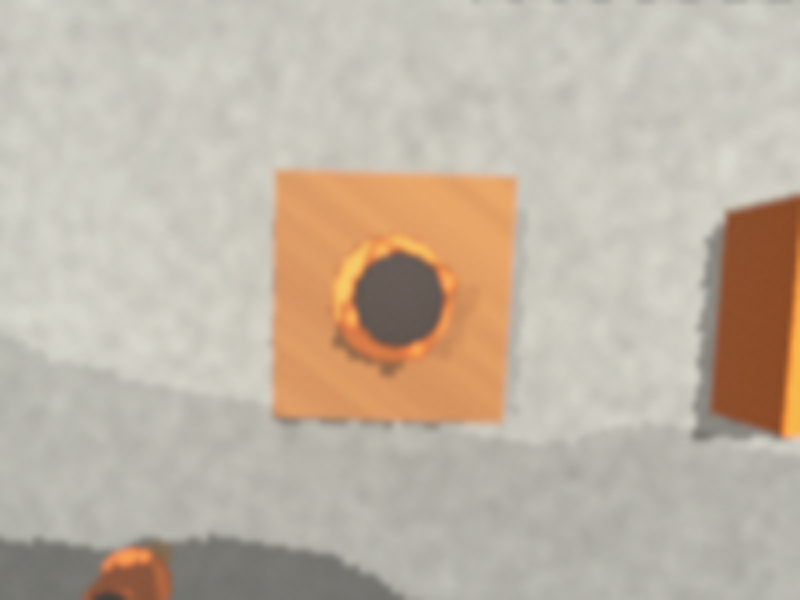

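Run:
```python
from h import *
movel([440,-150,165],max_speed=200);st()
c=snap("wrist","g2_w");p=proj(c,[436,-84,120]);print(p)
crop("g2_w",max(0,int(p[0])-80),max(0,int(p[1])-60),int(p[0])+80,int(p[1])+60,"g2_c")
```

```text
t 27.4 p [ 440.8 -149.6  165.9] f [ 0.2 -0.4  0.9] gap 85.6 q [ 0.69  0.42 -0.62  2.05  0.35  0.77  0.03]
[297.  120.1]
scale 5.0
```

View pics/g2_c.png

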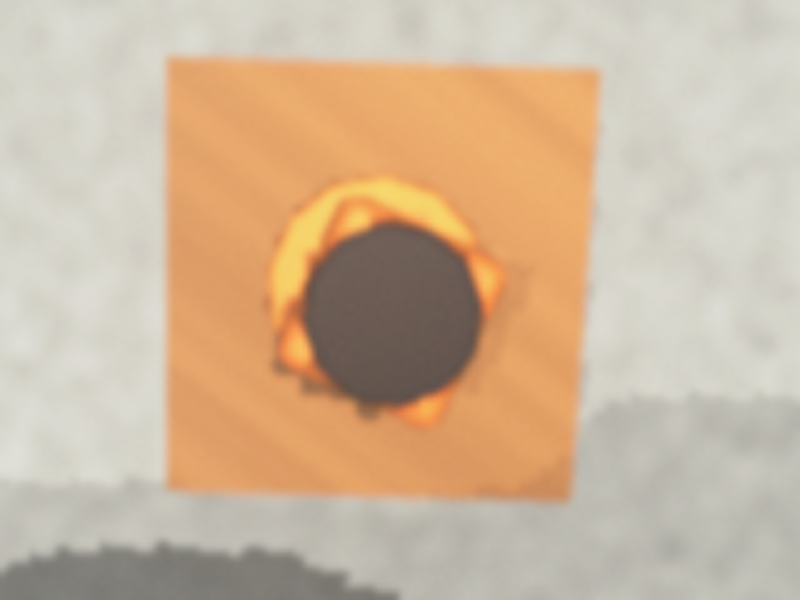

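Run:
```python
from h import *
c=load("g2_w")
g=lambda x,y:(217+x/5,60+y/5)
print('handle',P(c,*g(390.75,313),133),'stand',[P(c,*g(*q),73) for q in((168,58),(598,70),(571,500),(168,490))], np.mean([P(c,*g(*q),73) for q in((168,58),(598,70),(571,500),(168,490))],0))
print('corners',[P(c,*g(*q),133) for q in((348,202),(503,270),(432,425),(280,355))])
c=load("g_w")
g=lambda x,y:(194+x/4,27+y/4)
print([P(c,*g(*q),73) for q in((276,170),(517,178),(502,422),(273,418))],'cap',P(c,*g(399,299),136))
```

```text
handle [434.7 -84.7 133. ] stand [array([404.2, -61.9,  73. ]), array([457.9, -54. ,  73. ]), array([ 466. , -107.9,   73. ]), array([ 412. , -115.8,   73. ])] [435.025 -84.9    73.   ]
corners [array([428.8, -75.2, 133. ]), array([444.7, -78.9, 133. ]), array([440.7, -94.7, 133. ]), array([424.7, -90.5, 133. ])]
[array([404.4, -61.9,  73. ]), array([458.5, -54.3,  73. ]), array([ 466. , -108.1,   73. ]), array([ 412.1, -116.4,   73. ])] cap [434.9 -84.9 136. ]
```

Run:
```python
from h import *
y=-0.24;p=[434.8,-84.8]
movep([*p,165],R(y));
print(movel([*p,89],guard=10,max_speed=90));st()
clamp();s=st()
movel([*p,255],max_speed=120);st()
h=C(105,-110)
q=inverse_kinematics([*h,255],R(y));print(np.round(q,2))
snap("side","h_s")
```

```text
False
t 29.0 p [435.1 -84.9  89.4] f [ 0.6  0.2 -0.2] gap 85.4 q [ 0.41  0.51 -0.45  2.16  0.42  0.55 -0.59]
t 29.6 p [434.8 -84.8  89.1] f [-1.2  0.4  6.3] gap 17.4 q [ 0.41  0.51 -0.45  2.16  0.42  0.55 -0.59]
t 31.2 p [434.5 -84.7 254.5] f [ 0.6  0.3 -0.6] gap 17.2 q [ 0.56  0.24 -0.59  2.    0.17  0.94 -0.35]
[ 0.17  0.68 -0.65  1.36  0.41  1.24 -0.74]
```

View pics/h_s.png

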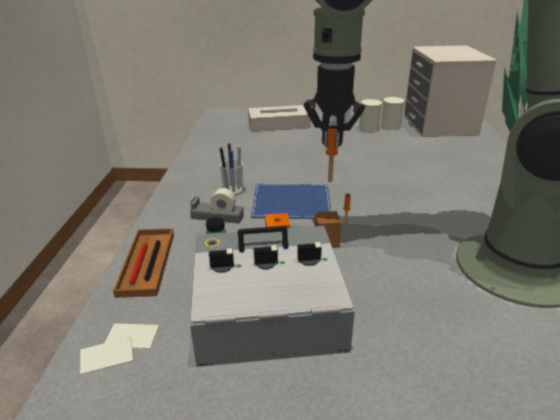

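Run:
```python
from h import *
y=-0.24
h=C(105,-110)
movel([*h,255],max_speed=200);st()
movel([*h,200],max_speed=100);st()
r=movel([*h,158],max_speed=60,guard=5);print(r);st()
snap("side","i_s");crop("i_s",180,150,360,285,"i_c")
```

```text
t 32.9 p [683.6  80.8 255.1] f [-0.7  0.4 -0.4] gap 17.1 q [ 0.12  0.65 -0.54  1.37  0.34  1.22 -0.7 ]
t 33.6 p [684.2  81.4 200.5] f [-0.   0.2  0.1] gap 17.4 q [ 0.11  0.7  -0.53  1.42  0.37  1.12 -0.72]
False
t 34.4 p [684.1  81.4 158.3] f [ 0.8 -0.2  0.7] gap 17.4 q [ 0.1   0.74 -0.52  1.46  0.4   1.04 -0.74]
scale 4.444444444444445
```

View pics/i_c.png

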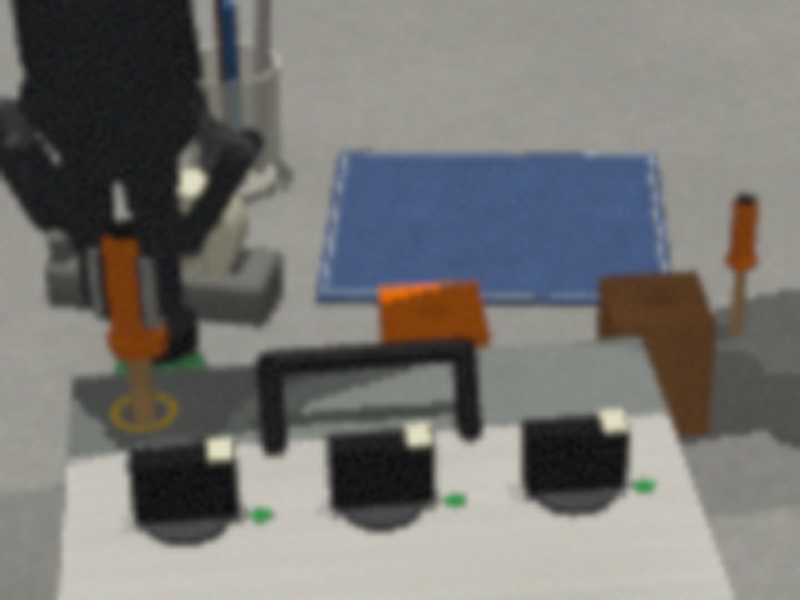

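Pin is in the hole at (140,410) of the crop, no contact force. Now the push.

Run:
```python
from h import *
h=C(105,-110)
for z in (148,144,141):
    r=movel([*h,z],max_speed=40,guard=25);print(r);st()
    if r: break
wait(0.3);st()
snap("side","j_s");crop("j_s",180,150,360,285,"j_c")
```

```text
False
t 34.9 p [684.5  80.6 148.1] f [ 1.7 -2.3  4.2] gap 17.3 q [ 0.1   0.75 -0.51  1.47  0.4   1.03 -0.74]
False
t 35.1 p [684.7  80.3 144.2] f [ 2.9 -5.   7.7] gap 17.2 q [ 0.1   0.76 -0.51  1.47  0.41  1.02 -0.75]
False
t 35.4 p [684.8  80.1 141.3] f [ 2.5 -6.   6.9] gap 17.0 q [ 0.1   0.76 -0.51  1.47  0.41  1.01 -0.75]
t 35.7 p [684.8  80.1 141.5] f [ 3.1 -4.8  7.4] gap 17.0 q [ 0.1   0.76 -0.51  1.47  0.41  1.01 -0.75]
scale 4.444444444444445
```

View pics/j_c.png

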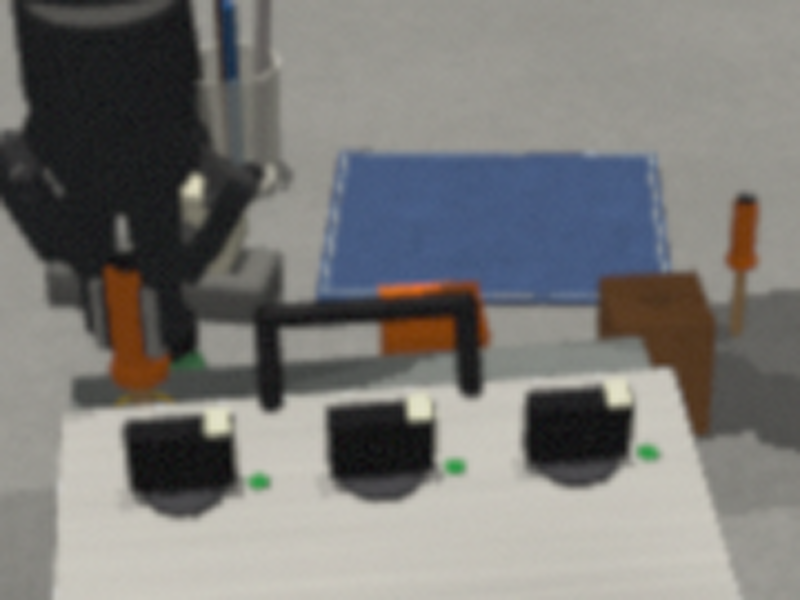

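Run:
```python
from h import *
y=-0.24
h=C(105,-110);p=[434.8,-84.8]
s=read_state()['eef_pos']
movel([*h,158],max_speed=80);movel([*h,255],max_speed=150);st()
movel([*p,255],max_speed=200);st()
snap("side","k_s");crop("k_s",270,90,390,180,"k_c")
snap("top","k_t");crop("k_t",160,140,300,280,"k_c2")
```

```text
t 36.9 p [683.5  81.2 253.9] f [-0.1 -0.4 -1.6] gap 17.4 q [ 0.12  0.66 -0.54  1.37  0.34  1.22 -0.7 ]
t 38.5 p [435.4 -84.2 254.9] f [-1.1  0.3 -0.7] gap 17.2 q [ 0.57  0.24 -0.6   2.    0.17  0.94 -0.36]
scale 6.666666666666667
scale 4.285714285714286
```

View pics/k_c.png

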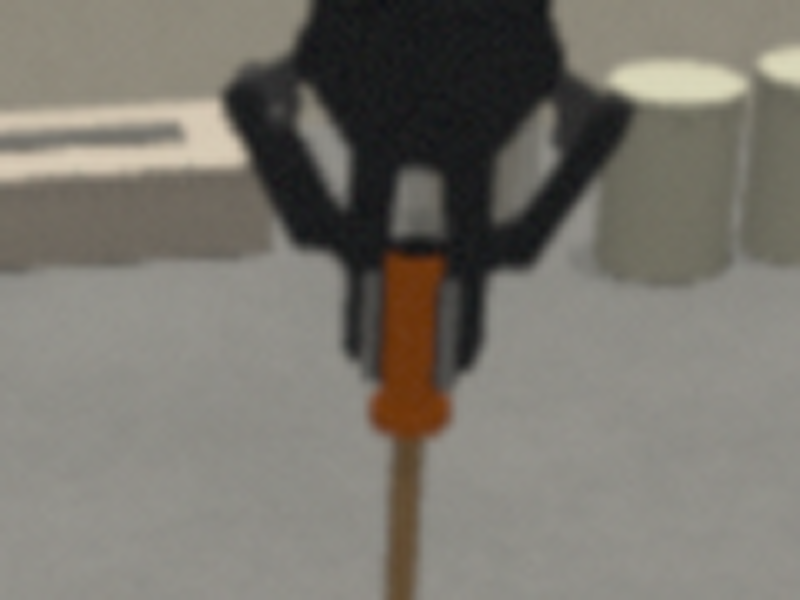

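View pics/k_c2.png

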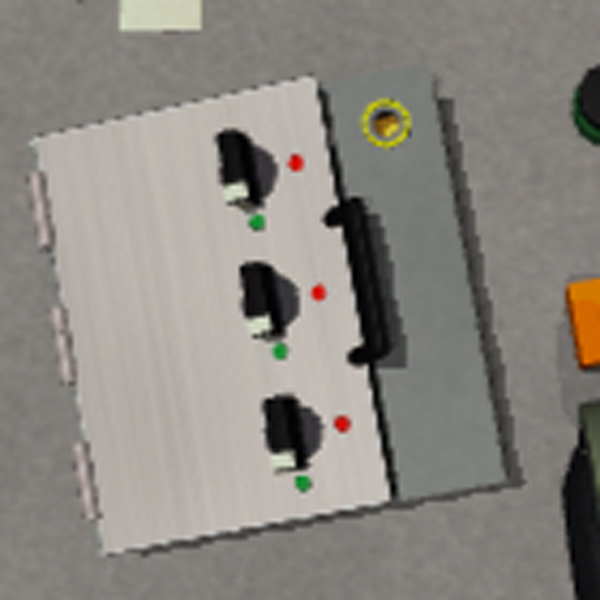

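Run:
```python
from h import *
p=[434.8,-84.8]
movel([*p,168],max_speed=120);st()
c=snap("wrist","l_w");print(proj(c,[*p,82]),proj(c,[*p,73]));crop("l_w",200,180,360,300,"l_c")
```

```text
t 39.5 p [435.1 -84.7 168.5] f [ 1.5 -0.2 -1. ] gap 17.1 q [ 0.51  0.37 -0.56  2.1   0.29  0.74 -0.47]
[283.8 214.1] [283.7 210.2]
scale 5.0
```

View pics/l_w.png

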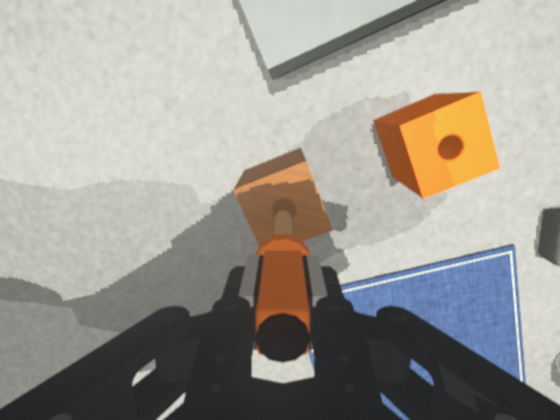

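Run:
```python
from h import *
p=[434.8,-84.8]
print(movel([*p,95],max_speed=80,guard=6));st()
print(movel([*p,88],max_speed=20,guard=4));st()
open_gripper();wait(.2);movel([*p,165],max_speed=150);st()
movel([440,-150,200],frame=R(A),max_speed=250)
c=snap("wrist","m_w");crop("m_w",200,60,400,210,"m_c")
```

```text
False
t 40.6 p [435.  -84.8  95.4] f [-0.6  0.2 -0.5] gap 17.8 q [ 0.43  0.5  -0.47  2.16  0.42  0.57 -0.59]
True
t 41.0 p [435.2 -85.   89.1] f [0.9 0.2 5.8] gap 17.3 q [ 0.42  0.51 -0.46  2.16  0.43  0.55 -0.6 ]
t 42.5 p [434.5 -85.  164.5] f [ 0.3  0.3 -1.3] gap 86.0 q [ 0.51  0.38 -0.56  2.11  0.3   0.73 -0.48]
scale 4.0
```

View pics/m_c.png

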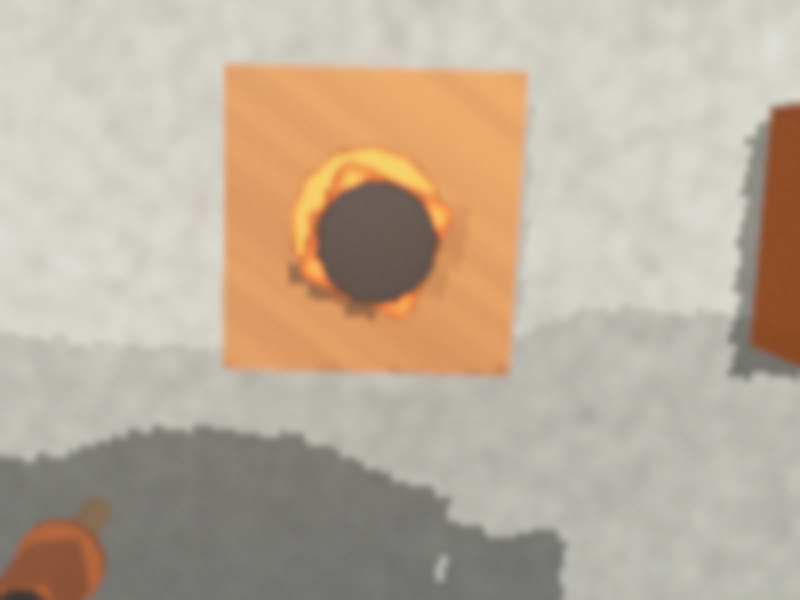

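```bash
cat >> h.py <<'E'
def bar(t): return C(0,120-212*np.cos(t)+34*np.sin(t),102.5+212*np.sin(t)+34*np.cos(t))
E
python3 - <<'E'
from h import *
c=load("k_t");print(P(c,245.9,205.8,166),bar(.14)); print([proj(c,bar(t)) for t in(.1,.14,.18)])
for y in (A-np.pi/2,A+np.pi/2):
  for t in (.14,.5,.9,1.3,1.7):
    q=inverse_kinematics(bar(t)-[0,0,14],R(y));print(t,None if q is None else np.round(q,2))
E
```

```text
[574.   88.2 166. ] [576.24400937  88.13508128 165.75048418]
[array([247. , 205.1]), array([245.9, 205. ]), array([244.7, 204.8])]
0.14 [-0.06  0.56 -0.28  1.78  0.2   0.83 -1.83]
0.5 [-0.07  0.48 -0.34  1.71  0.19  0.98 -1.88]
0.9 [-0.13  0.45 -0.41  1.63  0.19  1.11 -1.99]
1.3 [-0.24  0.46 -0.46  1.54  0.22  1.19 -2.14]
1.7 [-0.36  0.52 -0.48  1.47  0.25  1.21 -2.28]
0.14 [ 0.38  0.73 -0.95  1.75  0.68  1.03  0.91]
0.5 [ 0.35  0.65 -1.01  1.69  0.6   1.14  0.91]
0.9 [ 0.26  0.61 -1.05  1.61  0.55  1.25  0.85]
1.3 [ 0.13  0.63 -1.09  1.53  0.57  1.33  0.72]
1.7 [-0.03  0.7  -1.11  1.45  0.63  1.38  0.58]
```

Run:
```python
from h import *
Y=A+np.pi/2
b=bar(.14)
off=C(0,-3)-O
movep([b[0]+off[0],b[1]+off[1],250],R(Y));st()
print(movel([b[0]+off[0],b[1]+off[1],b[2]-13],max_speed=100,guard=12));st()
clamp();st()
snap("side","n_s");crop("n_s",180,150,360,285,"n_c")
```

```text
t 44.2 p [576.4  84.4 249.4] f [ 1.1 -0.5 -0.4] gap 85.4 q [ 0.43  0.62 -1.03  1.66  0.56  1.19  1.01]
False
t 45.4 p [577.1  85.3 153.3] f [-0.3  0.2  0.5] gap 85.7 q [ 0.38  0.72 -0.95  1.75  0.68  1.03  0.92]
t 46.0 p [576.1  89.  153. ] f [-2.7 20.9 -3.7] gap 9.8 q [ 0.38  0.72 -0.95  1.75  0.68  1.03  0.92]
scale 4.444444444444445
```

View pics/n_c.png

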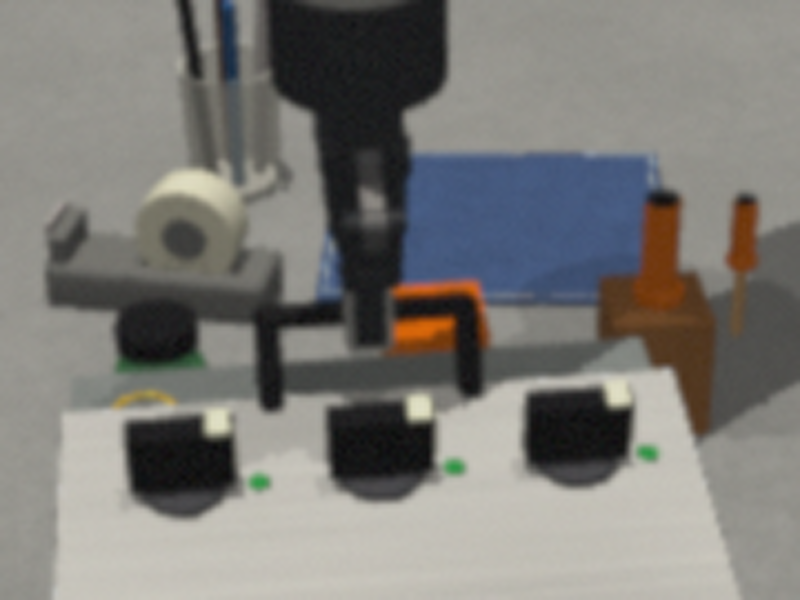

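Run:
```python
from h import *
for t in np.arange(.2,1.75,.1):
    movel(bar(t)-[0,0,13],max_speed=110)
    s=read_state();print(round(t,2),np.round(s['ft_force'],0),round(s['finger_gap'],1))
    if np.linalg.norm(s['ft_force'])>60: break
snap("side","o_s")
```

```text
0.2 [ 0.  7. -6.] 9.9
0.3 [ 0.  7. -6.] 9.6
0.4 [ 1.  7. -6.] 9.8
0.5 [ 1.  5. -5.] 9.4
0.6 [ 2.  2. -4.] 9.7
0.7 [ 1. -4.  2.] 9.5
0.8 [ 0. -8. 10.] 9.9
0.9 [ -2. -12.  16.] 9.7
1.0 [-2. -7. 13.] 9.4
1.1 [-0. -3. 10.] 9.8
1.2 [ 3.  1. -0.] 9.9
1.3 [4. 0. 6.] 9.6
1.4 [ 6.  2. -1.] 9.6
1.5 [6. 2. 3.] 9.7
1.6 [ 8.  1. -2.] 9.8
1.7 [9. 3. 3.] 9.3
```

View pics/o_s.png

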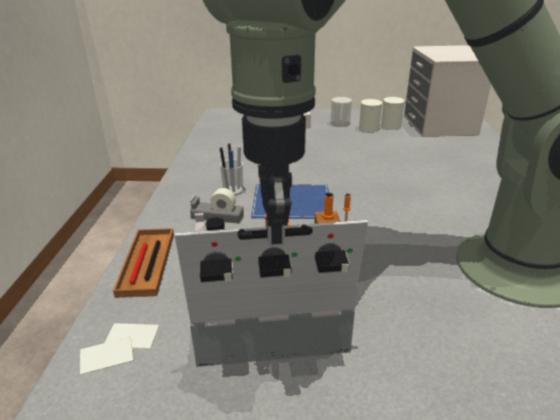

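Run:
```python
from h import *
open_gripper();st()
p=read_state()['eef_pos'];movel([p[0],p[1],400],max_speed=200);st()
snap("side","p_s")
movep(C(0,-60,380),R(A));st()
snap("wrist","p_w");snap("top","p_t");crop("p_t",140,120,320,280,"p_tc")
```

```text
t 52.2 p [531.4 350.5 295.3] f [-0.4  0.7  0.6] gap 85.4 q [-0.07  0.66 -1.01  1.45  0.56  1.34  0.63]
t 52.9 p [531.3 350.4 399.4] f [ 0.1  0.  -0.3] gap 85.4 q [-0.08  0.59 -1.04  1.29  0.5   1.53  0.69]
t 54.0 p [571.8 114.  379.8] f [-0.8  0.6 -0.3] gap 85.4 q [ 0.21  0.41 -0.73  1.48  0.27  1.36 -0.36]
scale 3.75
```

View pics/p_s.png

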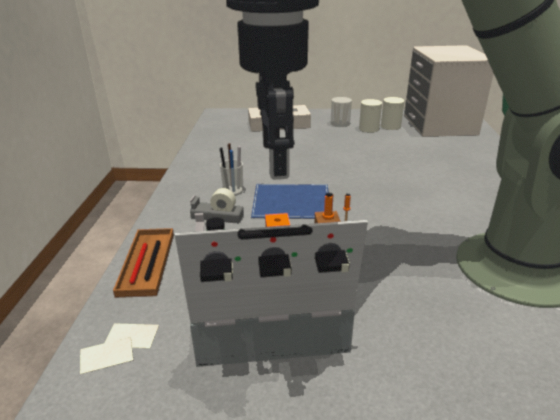

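View pics/p_w.png

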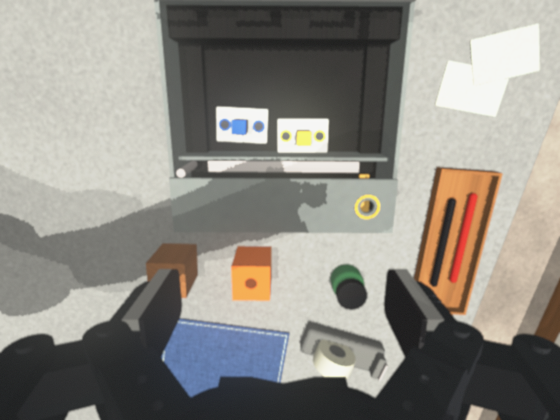

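View pics/p_tc.png

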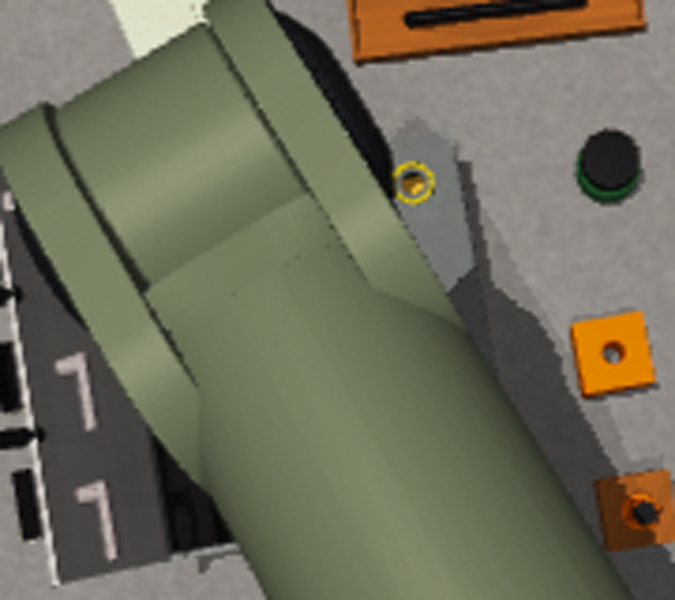

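Run:
```python
from h import *
crop("p_w",200,90,345,170,"p_c")
```

```text
scale 5.517241379310345
```

View pics/p_c.png

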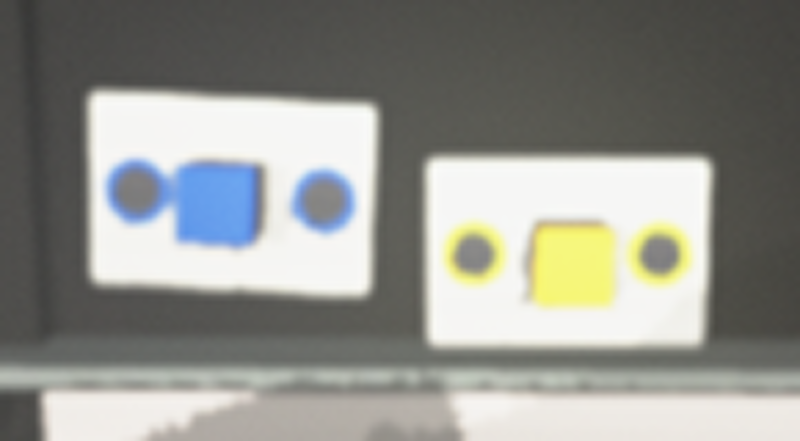

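```bash
cat > dies.py <<'E'
from h import *
def toC(p):
    d=np.array(p[:2])-O;return np.array([np.cos(A)*d[0]+np.sin(A)*d[1],-np.sin(A)*d[0]+np.cos(A)*d[1]]).round(1)
E
python3 - <<'E'
from dies import *
c=load("p_w");k=5.51724
g=lambda x,y:(200+x/k,90+y/k)
for n,cs,s in [('blue',((88,92),(378,102),(371,297),(89,284)),(216,205)),('yel',((426,157),(712,158),(705,347),(427,347)),(574,266))]:
    w=np.array([P(c,*g(*q),36) for q in cs])
    e=w[1]-w[0];e2=w[2]-w[3];f=w[0]-w[3];f2=w[1]-w[2]
    print(n,'base ctr',w.mean(0),toC(w.mean(0)),'sizes',[round(float(np.linalg.norm(v)),1) for v in(e,e2,f,f2)],'yaw',[round(float(np.arctan2(v[1],v[0])),3) for v in(e,e2)],[round(float(np.arctan2(v[1],v[0])-np.pi/2),3) for v in(f,f2)],'stem',P(c,*g(*s),72))
E
```

```text
blue base ctr [508.8 147.   36. ] [-56.6 -15.8] sizes [70.4, 70.5, 46.1, 47.0] yaw [0.14, 0.128] [0.122, 0.124] stem [509.2 147.2  72. ]
yel base ctr [592.975 147.35   36.   ] [ 26.5 -29.6] sizes [70.1, 70.1, 46.4, 46.2] yaw [0.171, 0.174] [0.175, 0.174] stem [592.4 147.9  72. ]
```

Run:
```python
from dies import *
p=[592.7,147.6];y=.173
movep([*p,200],R(y))
c=snap("wrist","q_w");print(proj(c,[592.7,147.6,72]),proj(c,[509,147,72]))
print(movel([*p,85],max_speed=150,guard=12),movel([*p,41],max_speed=80,guard=12));st()
clamp();st()
movel([*p,60],max_speed=60);st()
movel([*p,210],max_speed=150);st()
snap("side","q_s")
```

```text
[283.  198.5] [179.3 181.7]
False False
t 56.5 p [592.7 147.8  41. ] f [ 0.  -0.3  0.2] gap 85.1 q [ 0.03  0.81 -0.55  1.74  0.58  0.76 -0.65]
t 57.2 p [592.8 147.6  41.3] f [-1.1 -0.9  6.3] gap 17.1 q [ 0.03  0.81 -0.55  1.74  0.58  0.76 -0.65]
t 57.6 p [592.9 147.5  60.3] f [-0.6  0.7 -2.2] gap 17.0 q [ 0.04  0.78 -0.57  1.74  0.56  0.79 -0.63]
t 58.8 p [592.3 147.4 209.1] f [-0.3 -0.6 -3.3] gap 17.3 q [ 0.11  0.6  -0.67  1.64  0.41  1.05 -0.51]
```

View pics/q_w.png

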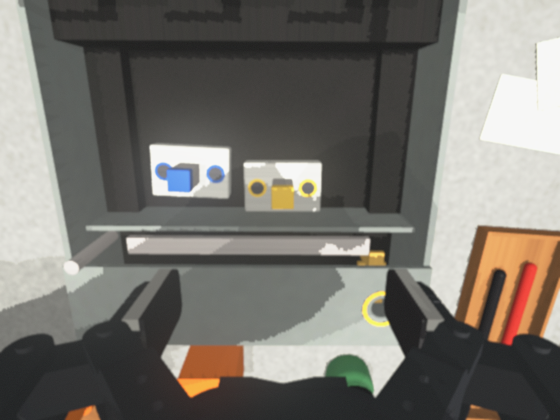

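View pics/q_s.png

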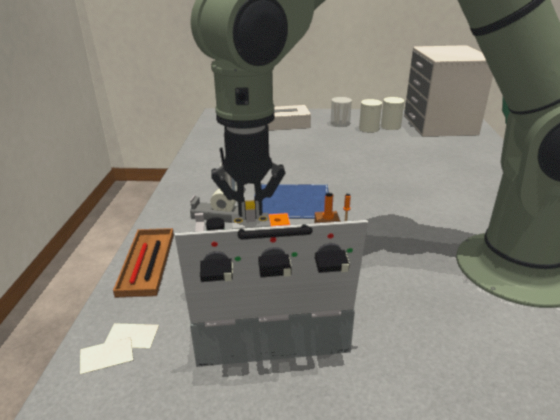

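```bash
cat >> dies.py <<'E'
def place(m):
    movel([*m,205],frame=R(0.05),max_speed=250)
    movel([*m,40],max_speed=150)
    print(movel([*m,23.5],max_speed=30,guard=5));st()
    open_gripper();wait(.2);movel([*m,120],max_speed=150)
E
python3 - <<'E'
from dies import *
place([530,-345]);
movel([530,-100,300],frame=R(A),max_speed=250)
movep(C(-40,-60,300),R(A));st()
snap("wrist","r_w");crop("r_w",120,60,440,240,"r_c")
E
```

```text
True
t 62.7 p [ 529.8 -345.    25.3] f [-3.3  2.  11.8] gap 17.1 q [ 0.8   0.84 -0.48  1.69  0.53  0.75  0.11]
t 66.6 p [532.7 105.5 299.5] f [ 0.9 -0.5  0.1] gap 85.5 q [ 0.27  0.41 -0.78  1.7   0.31  1.16 -0.42]
scale 2.5
```

View pics/r_c.png

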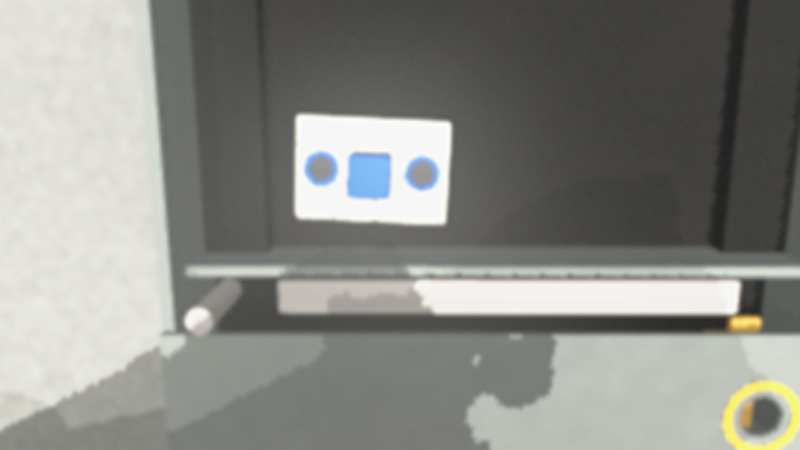

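Run:
```python
from dies import *
c=load("r_w");k=2.5
g=lambda x,y:(120+x/k,60+y/k)
w=np.array([P(c,*g(*q),36) for q in((296,114),(452,122),(446,225),(296,218))]);print(w.mean(0),w[1]-w[0])
pc=w.mean(0)[:2];e=w[1]-w[0]+w[2]-w[3];y=np.arctan2(e[1],e[0]);print(y,np.hypot(*(w[1]-w[0])[:2]))
assert np.hypot(*(pc-[509,147]))<4
p=[509,147.1]
movep([*p,200],R(y));
print(movel([*p,85],max_speed=150,guard=12),movel([*p,41],max_speed=80,guard=12));st()
clamp();movel([*p,60],max_speed=60);st();movel([*p,210],max_speed=150)
place([530,-245])
movel([530,-150,300],max_speed=250);st()
snap("top","s_t");snap("side","s_s")
crop("s_t",280,120,440,290,"s_c");snap("wrist","s_w")
```

```text
[508.7   147.175  36.   ] [69.3  8.4  0. ]
0.1216823951194037 69.80723458209754
False False
t 68.8 p [509.  147.3  41. ] f [ 1.1  0.1 -1. ] gap 85.1 q [ 0.02  0.72 -0.57  1.96  0.63  0.64 -0.84]
t 69.8 p [509.2 147.   60.3] f [-0.4  0.3 -2.4] gap 17.2 q [ 0.04  0.69 -0.59  1.95  0.6   0.68 -0.81]
True
t 74.5 p [ 529.9 -245.    25.3] f [-3.3  0.2 13.4] gap 17.0 q [ 0.68  0.79 -0.51  1.82  0.58  0.68 -0.11]
t 77.1 p [ 529.4 -150.7  298.6] f [-0.2 -0.5 -0.9] gap 85.7 q [ 0.69  0.41 -0.71  1.69  0.29  1.16 -0.05]
scale 3.5294117647058822
```

View pics/s_c.png

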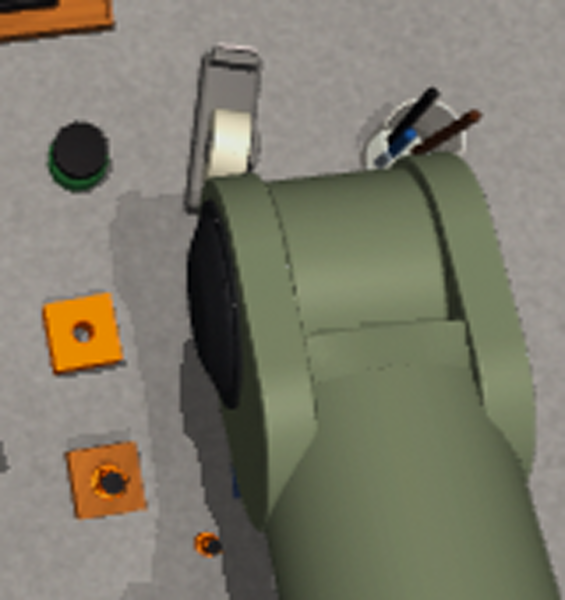

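View pics/s_s.png

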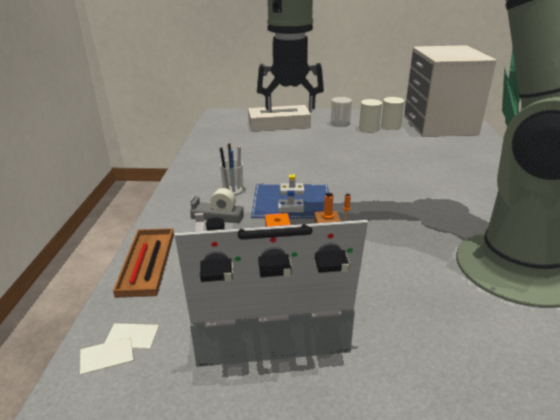

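View pics/s_w.png

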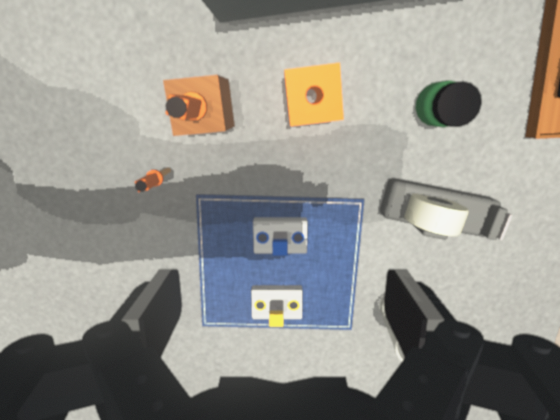

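Run:
```python
from dies import *
movel([480,-150,380],max_speed=250)
movep([185,-560,380],R(-1.27)); wait(1);st()
snap("top","t_t");crop("t_t",140,120,440,300,"t_c");snap("side","t_s")
```

```text
t 80.6 p [ 185. -560.  380.] f [0.1 0.3 0.2] gap 85.7 q [ 1.5   0.38 -0.5   1.47  0.18  1.34 -0.28]
scale 2.6666666666666665
```

View pics/t_c.png

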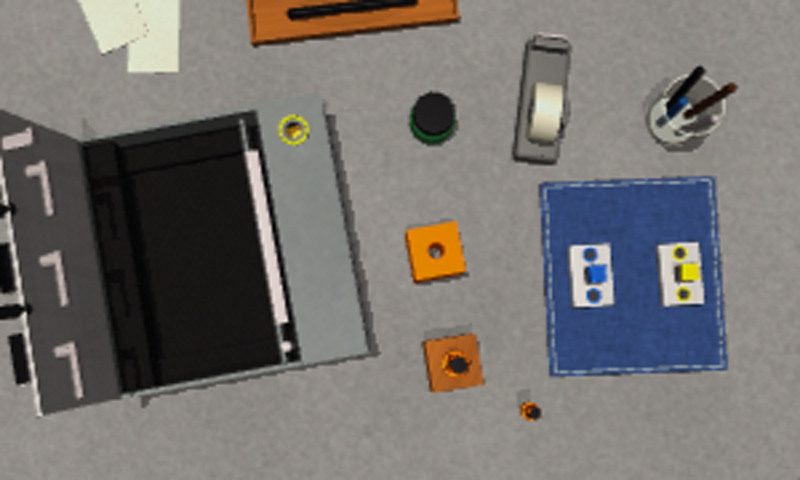

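View pics/t_s.png

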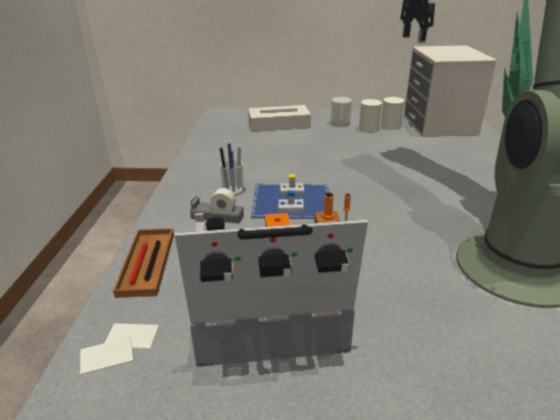

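Run:
```python
from dies import *
c=load("t_t");k=2.66667
g=lambda x,y:(140+x/k,120+y/k)
print('blue',P(c,*g(597,274),56),'yel',P(c,*g(690,272),56),'cap',P(c,*g(458,364),136))
s=load("t_s");print('bar ends mid',[ (t,proj(s,bar(t))) for t in(1.5,1.6,1.7,1.8)])
finish_job()
```

```text
blue [ 529.5 -245.1   56. ] yel [ 530.  -346.1   56. ] cap [436.6 -85.7 136. ]
bar ends mid [(1.5, array([272.6, 211.8])), (1.6, array([274.3, 221.4])), (1.7, array([276. , 232.7])), (1.8, array([277.7, 245.6]))]
the job is handed in; nothing more can be done
```

The job is done and handed in at about 81 s. No verdict comes back from the hand-in, so what follows rests on my own last checks.

- **Case:** I turned all three cam fasteners a quarter turn clockwise. The wrist picture showed each white tip at its green dot. I then pushed the latch down through the yellow-ringed hole with the larger dowel, and the panel sprang up. I swung the panel open by its handle to about 1.7 rad. In the last side picture the handle bar is at about (276,232), which matches the 1.7 rad prediction of (276,233).
- **Dies:** Two dies were in the case, blue and yellow, and the top picture shows the bay empty now. Both stand on the mat at (530,-245) and (530,-346) mm, within about 1 mm of where I aimed and well inside its edges. No die had been knocked aside.
- **Dowel:** It is back in the brown stand with its collar on the top face. Its cap measured (436.6,-85.7) mm against the stand centre at (435,-84.9) mm.
- **Left alone:** The ink bottle, tape dispenser and pen cup look unmoved in the top and side pictures, but I did not measure them. The arm finished clear of everything, and no check failed or disagreed.

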